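# Unfold the clamp's crank grip and clamp a heatsink for soldering

## Task

Lift the folded red crank grip of the blue bench clamp by its yellow tab and swing it fully out until it stands upright against its stop. Then turn the crank clockwise with it until the sprung jaw has pushed the heatsink against the end stop and holds it firmly; feel for the resistance and do not overtighten. Leave the grip standing up, let go, never push the heatsink itself and leave the other things on the bench where they are.

Things in the scene. Friction and masses are not known exactly. Their poses are not given: they have to be found in the camera images.
- vise: bench clamp screwed to the bench (fixed, never moves). Grey base plate 120 (x) x 400 (y) x 15; blue gear housing 100 x 100, top 95 above the bench; aluminium bed, top 30 above the bench, running towards its own -y. Origin on the bench, on the vertical axis of the crank shaft; z up
- shaft_axis (a point): point on the crank's vertical axis, 133 above the bench, at the height of the folded grip's centre line; axes as vise
- crank (a joint): crank angle in rad, growing clockwise as seen from above; at 0 the arm points from the shaft along vise's +x, and it starts within 0.6 rad of that. One turn (2 pi) moves the jaw 60 mm towards the end stop; 0.8 to 1.5 turns are needed, depending on the start. Stiff screw friction 0.34 Nm (about 4.5 N at the grip), so the crank stays where it is left, also under clamping load; clamping adds about 1.3 N at the grip per 10 N of clamping force
- grip_hinge (a point): centre of the horizontal hinge pin of the folding grip at the crank arm's outer end, 75 from the shaft axis, 133 above the bench; its x axis points outward along the arm, z up. The arm is a steel U-channel 38 wide, from 3 behind the shaft axis to 90 in front of it, its walls reaching 5 above the hinge pin's height
- grip (a joint): fold angle of the grip in rad: 0 = lying in the channel, pointing from the hinge back over the shaft; pi/2 = upright, hard stop. Starts folded or raised by up to 0.15. Hinge friction 0.13 Nm holds it at any angle; it folds inward again if pushed towards the shaft with more than about 2 N at its height (pulling outward only presses it on its stop)
- grip_tab (a point): centre of the yellow flat tab at the grip's free end, 94 from the hinge: 22 long (along the grip), 12 wide (along the hinge pin), 14 thick. When folded it stands clear beyond the channel, on the far side of the shaft axis, with 30 of free air below it over the housing; pinch it across its 12 width. It does not spin
- sleeve_mid (a point): middle region of the red round sleeve, 45 from the hinge on the grip's centre line; sleeve diameter 26, from 12 to 78 from the hinge, spins freely about the grip's length so that it can be held without turning the hand. When folded it lies in the channel; x axis points from the free end to the hinge
- jaw: blue moving jaw 90 wide, 26 thick, 60 tall with a black sprung plate on its -y side; driven by the crank along vise's -y. Origin on its underside, below its middle; the plate's face lies 30 from it towards -y. The plate springs back at 4 N per mm over 8 mm (32 N), then is solid
- end_stop: blue block 90 x 30 x 55 locked on the bed (fixed, its place along the bed differs each time); origin at the centre of its underside, its face 15 from it towards the jaw
- heatsink: loose finned aluminium heatsink 80 wide, 40 thick along the bed, 50 tall, about 0.2 kg, standing on the bed between jaw and end stop; origin at the centre of its underside, z up
- parts_tray: black open plastic tray, 130 x 180 x 50; bystander, origin under its centre
- spray_bottle: white plastic bottle with a blue cap, diameter 54, 150 tall; bystander, origin under its centre
- tip_cleaner: black dome-shaped tip cleaner, diameter 84, 74 tall; bystander, origin under its centre
- screwdriver: orange-handled screwdriver 180 long lying on the bench; bystander
- circuit_board: green circuit board 100 x 140 with black and white components; bystander, origin under its centre
- multimeter: yellow and black multimeter 85 x 170 x 45 lying flat; bystander, origin under its centre
Not all that is in view belongs to the job. There is more than one size of the heatsink; the one meant has the size given above.

How it is judged:
On the way, in this order (a step that is already met when the one before it is completed fails the run):
1. the grip is swung fully out, upright (within 0.12 rad of its stop) (value of joint grip above 1.45 rad), for 0.2 s.
2. the jaw and the end stop both press on the heatsink with more than 8 N, the grip being unfolded (contact force between each of jaw, end_stop and heatsink above 8 N and value of joint grip above 1.2 rad), for 0.2 s.
At the end, for the whole second after the job is handed in: The heatsink stands upright on the bed (within 0.1 rad, under 8 mm above it), at rest, clamped between jaw and end stop with more than 8 N on both and less than 60 N; the crank grip is still unfolded (above 1.2 rad) and the robot has let go (all of step 2 and contact force between jaw and heatsink below 60 N and angle between heatsink's own z axis and vertical below 0.1 rad and z of heatsink in the frame of vise below 0.038 m and linear speed of heatsink below 0.01 m/s); the robot touches nothing.
It fails at once if the crank is turned (jaw moved more than 12 mm) with the grip still folded (distance of jaw from where it was at the start of the episode above 0.012 m and value of joint grip below 1 rad).
It fails at once if the heatsink is overtightened (more than 60 N) (contact force between jaw and heatsink above 60 N).
It fails at once if the robot pushes the heatsink itself (more than 2 N) (contact force between any of the fingers, the arm and heatsink above 2 N).
It fails at once if another thing on the bench is moved more than 20 mm (distance of any of parts_tray, spray_bottle, tip_cleaner, screwdriver, circuit_board, multimeter from where it was at the start of the episode above 0.02 m).
It also fails if it takes over 72 s, if anything falls off the work surface, if the arm or the gripper's body presses on something with over 40 N, if the wrist force passes 120 N, or if a joint passes its speed limit or range.

## Robot

A 7-joint arm with a two-finger parallel gripper is mounted at the origin on the work surface. World frame = base frame: x ahead of the robot, y to its left, z up, the work surface at z = 0. Lengths are in m, angles in rad, forces in N, time in s.
With the tool pointing down it reaches from about 0.4 to 0.875 m from the base axis. Payload 19.3 kg.
Tool frame: the origin (TCP) lies on the centre line of the jaws, within the pads' length; the fingertips stand 14 mm ahead of it and the grasp point (between the pads) lies 5 mm behind it; y points along the fingers, x is the direction in which the jaws open and shut, and the axes are right-handed (so a half turn about y gives the same grasp; the last joint's range is limited). The gripper opens to 85 mm and grips with 20 to 120 N. Pads are 22 mm wide; open, the fingers measure 114 mm over their backs; the gripper's body (76 mm by 85 mm) begins 54 mm behind the grasp point. The pads swing forward as they close: fully open they stand 13 mm farther back than shut.
Start: joints at [1.264, 0.521, -0.036, 1.599, 0.021, 1.021, -0.113], TCP at [0.147, -0.608, 0.245] pointing down, gripper open.
Joint ranges: [-2.91, 2.91], [-0.3, 2.13], [-1.5, 1.42], [0.17, 2.43], [-1.26, 4.41], [0.16, 1.93], [-2.52, 2.52]. Speed limits (rad/s): [1.89, 1.89, 2.39, 2.39, 3.01, 3.01, 3.01].

## Interface

Orientations are given as [roll, pitch, yaw] about the fixed x, y, z axes, in that order (R = Rz(yaw) Ry(pitch) Rx(roll)).
In Python, from workcell import monitor, grab_frame, workorder gives the robot as it stands.
- The arm moves only by the tool drive_tool, never from a script. Its argument "steps" is one flat list of numbers, 5 for each row, row after row: the finger opening in mm, from 0 to 85.4, then the shift along the world's x, y, z in mm, then the turn about the world's z in degrees. In form: [fingers, tx, ty, tz, twist, fingers, tx, ty, tz, twist, ...]. A call has exactly 5 rows; each row shifts and turns the commanded pose from where the row before left it; what a row does not reach is not made up. A row lasts 1/12 s, in which the tool goes at most 41.7 mm and 7.16 degrees, less where a joint would pass 70% of its speed; a pose out of reach is approached as far as the arm can. A call is refused whole if a number of a shift passes 41.7 or a number of a turn 7.16, either way. A call with a gripper value outside its range is refused whole. The fingers move at their own pace and stop on an object; "grip_force" is the grip in N (left out, the last holds). Time passes only in rows, so rows that do not move let the fingers close, or fill a call up. It gives the time, the measured TCP pose, the force and the opening at its end, in the units of the state.
- monitor.observe(): the state, without advancing time (a new reading comes with each control period).
- grab_frame(name): name is "scene" or "top" or "wrist"; returns a dict with "frame" (480x640x3 uint8, red, green, blue), "vertical_fov" (degrees; the focal length in pixels is half the picture's height over the tangent of half this angle, whatever the lens; pixels are square), "cx", "cy" (the principal point, pixels), "xyz" and "orientation" of the camera in the world. Camera axes: x right, y down, z forward; pixel columns grow to the right and rows downward; lengths in m; the calibration is good to about 2 mm. A picture is of the moment at which its call begins. There is no depth.
- workorder.job_done(): hands the job in, once; it reports no verdict.
The state is a dict: "clock": time; "qpos": joint angles; "qd": joint speeds; "joint_efforts": joint torques, N m; "position": TCP position; "tool_rot": TCP orientation; "force": force on the tool from outside, world axes, zero at the start; "moment": the same for the moment, N m; "grip_width": finger opening in m.
Only numpy, scipy, OpenCV 4.12 (cv2) and the standard library are available. Lean on these libraries where they do the work, as an engineer would, in place of code of your own. Each camera call takes 0.05 s, during which the arm holds its last target. There are 200 camera calls.

## Working session

There is one attempt and no reset: what is moved stays moved. The work goes in short steps, Python scripts to look and compute and a tool call to move; the robot and the scene stay as the last step left them, time stands still between calls to the robot, and variables do not carry over. Pictures are saved under pics/ and viewed, about 8 in all and at most 12, crops included, and the job is handed in when it is done.

Besides the shell and the picture viewer there is one more tool, called as name(argument=value, ...) on one line, values as JSON. drive_tool: Moves the arm, as the interface text tells. Its arguments: {"type":"object","properties":{"steps":{"type":"array"},"grip_force":{"type":"number"}},"required":["steps"]}

```bash
mkdir -p pics
cat > h.py <<'E'
import numpy as np,cv2
from scipy.spatial.transform import Rotation as R
from workcell import monitor, grab_frame, workorder
def cam(n):
    d=grab_frame(n); o=d["orientation"]; o=np.array(o)
    d["R"]=R.from_euler('xyz',o).as_matrix() if o.shape==(3,) else o
    d["f"]=240/np.tan(np.radians(d["vertical_fov"])/2); return d
def ray(d,u,v,z):
    r=d["R"]@np.array([(u-d["cx"])/d["f"],(v-d["cy"])/d["f"],1]); c=np.array(d["xyz"])
    return c+r*(z-c[2])/r[2]
def proj(d,p):
    q=d["R"].T@(np.array(p)-np.array(d["xyz"])); return d["cx"]+d["f"]*q[0]/q[2],d["cy"]+d["f"]*q[1]/q[2]
def save(d,n): cv2.imwrite('pics/'+n,d["frame"][:,:,::-1])
E
python3 - <<'E'
from h import *
import pickle
for n in("top","scene"):
    d=cam(n);save(d,n+'0.png');pickle.dump(d,open(n+'.pkl','wb'));print(n,d["xyz"],d["orientation"],d["f"],d["cx"],d["cy"])
print(monitor.observe())
E
```

```text
top [0.30942834 0.00491238 1.16071836] [-2.92655053 -0.00599437 -1.42666954] 440.9186937200128 312.31802539496687 236.17643871681466
scene [1.3162215  0.08663457 1.0666681 ] [-2.47450444e+00 -1.74556752e-03  1.65463699e+00] 528.7442588145167 307.0878391575409 243.44828211779065
{'clock': 0.1, 'qpos': array([ 1.26385868,  0.52197752, -0.03629756,  1.59992056,  0.02118045,
        1.02109064, -0.1127794 ]), 'qd': array([-0.0004159 ,  0.00050999, -0.00071112, -0.00111315, -0.00153726,
       -0.00104158,  0.00146161]), 'joint_efforts': array([ 3.96549716e-03, -9.28482699e+01,  1.98402621e+00, -3.70534444e+01,
        1.79953105e-02,  5.21921902e-03,  8.47816682e-05]), 'position': array([ 0.14647655, -0.60731291,  0.2447801 ]), 'tool_rot': array([-1.57086411e+00,  1.00957896e-03, -1.33408577e+00]), 'force': array([ 0.49228703, -0.10688246,  0.15565699]), 'moment': array([ 0.00131746,  0.00094037, -0.02612452]), 'grip_width': 0.08555727128961987}
```

View pics/top0.png

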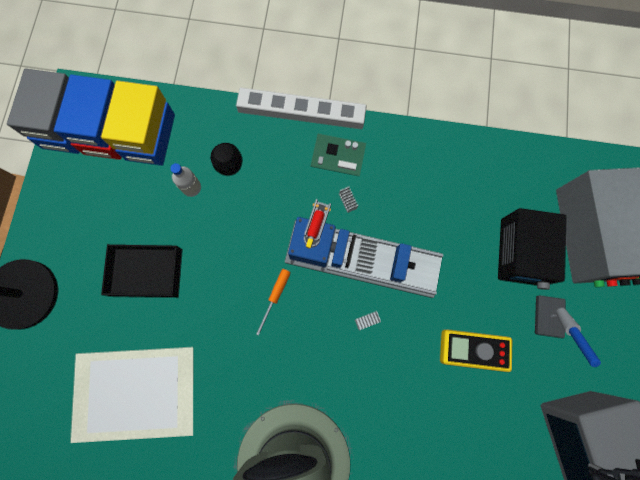

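View pics/scene0.png

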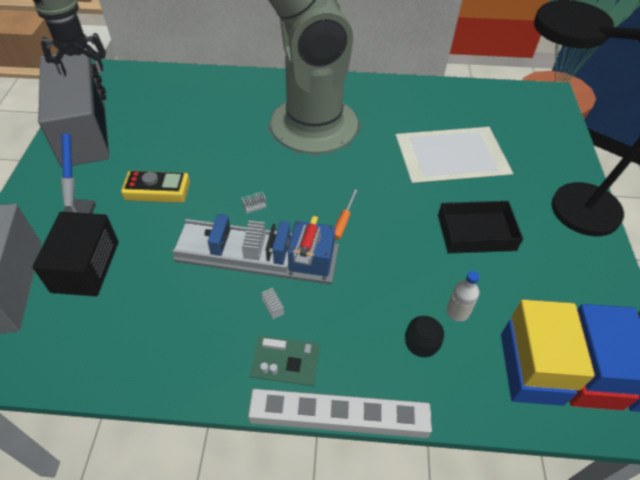

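The top view shows the clamp at (290-440, 215-295): the grip's hinge end near (320,207), the yellow tab near (309,242), the clamped heatsink at (367,255). Two small heatsinks lie loose at (348,198) and (368,321). Red/yellow lookalikes are the bins (135,115), the multimeter (477,350) and the screwdriver (280,287). The tab I want is on the clamp at (309,242). I'll check it in a close crop.

Run:
```python
from h import *
import pickle
t=pickle.load(open('top.pkl','rb'));s=pickle.load(open('scene.pkl','rb'))
a=cv2.resize(t["frame"][190:300,280:445],None,fx=4.8,fy=4.8,interpolation=cv2.INTER_CUBIC)
cv2.imwrite('pics/c1.png',a[:,:,::-1])
hsv=cv2.cvtColor(t["frame"],cv2.COLOR_RGB2HSV)
def blob(d,lo,hi,box,name,z):
    x0,y0,x1,y1=box;h=cv2.cvtColor(d["frame"],cv2.COLOR_RGB2HSV)[y0:y1,x0:x1]
    m=cv2.inRange(h,lo,hi)
    if lo[0]==0: m|=cv2.inRange(h,(170,lo[1],lo[2]),(180,255,255))
    v,u=np.nonzero(m);c=(u.mean()+x0,v.mean()+y0);print(name,len(u),np.round(c,1),ray(d,*c,z).round(4));return c
for d,b,n in((t,(285,190,345,270),'top'),(s,(285,205,335,275),'scene')):
    blob(d,(20,120,100),(35,255,255),b,n+' tab',.14); blob(d,(0,150,80),(8,255,255),b,n+' red',.135)
```

```text
top tab 52 [309.9 240.5] [0.5197 0.0351 0.14  ]
top red 260 [315.4 223.5] [0.5638 0.0281 0.135 ]
scene tab 35 [313.7 219.8] [0.5183 0.0366 0.14  ]
scene red 208 [308.8 235.6] [0.5621 0.0288 0.135 ]
```

View pics/c1.png

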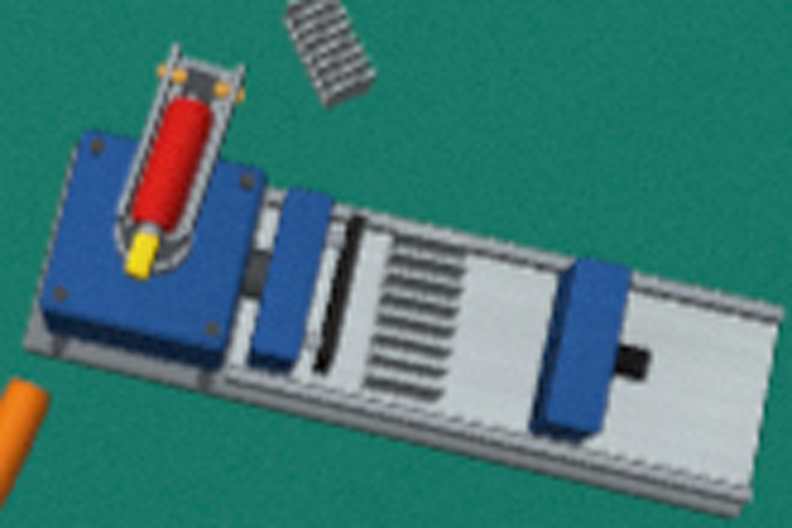

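Run:
```python
from h import *
import pickle
t=pickle.load(open('top.pkl','rb'))
P=lambda x,y,z: ray(t,280+(x+.5)/4.8-.5,190+(y+.5)/4.8-.5,z)
hin=P(202,83,.133);print('hinge',hin)
for n,a,b,z in(('bed near edge',(230,378),(745,497),.03),('bed far',(335,205),(780,312),.03)):
    d=P(*b,z)-P(*a,z);print(n,np.degrees(np.arctan2(d[1],d[0])))
for n,a,b,z in(('jaw front',(332,195),(297,365),.09),('plate front',(363,220),(326,372),.08),('stop face',(575,262),(532,430),.085),('hs left',(398,240),(367,385),.08),('hs right',(466,245),(440,398),.08)):
    print(n,P(*a,z).round(4),P(*b,z).round(4))
for n,c in(('housing',((85,130),(265,172),(222,368),(42,320))),):
    q=np.array([P(*k,.095) for k in c]);print(q.round(4),q.mean(0), np.linalg.norm(q[0]-q[1]),np.linalg.norm(q[1]-q[2]))
tab=np.array([.519,.0358]);d=hin[:2]-tab;print('dir',np.degrees(np.arctan2(d[1],d[0])),np.linalg.norm(d))
```

```text
hinge [0.60756695 0.01903274 0.133     ]
bed near edge -94.81963346043378
bed far -95.57270650542229
jaw front [ 0.57   -0.0556  0.09  ] [ 0.479  -0.0492  0.09  ]
plate front [ 0.5615 -0.0739  0.08  ] [ 0.4791 -0.0649  0.08  ]
stop face [ 0.5541 -0.1852  0.085 ] [ 0.4639 -0.1724  0.085 ]
hs left [ 0.5535 -0.0934  0.08  ] [ 0.4755 -0.0867  0.08  ]
hs right [ 0.556  -0.1288  0.08  ] [ 0.4742 -0.1246  0.08  ]
[[ 0.5846  0.0763  0.095 ]
 [ 0.5759 -0.0194  0.095 ]
 [ 0.4712 -0.0114  0.095 ]
 [ 0.4824  0.0829  0.095 ]] [0.52849958 0.0320683  0.095     ] 0.09608467059969515 0.10502627198077084
dir -10.72021250398343 0.09014014081618979
```

The crop confirms the red grip lying in the channel, with the yellow tab at crop (143,253) on the far side of the shaft. The heatsink stands between the plate and the end stop. My estimates are tab ≈ (0.517, 0.036), shaft ≈ (0.531, 0.033) and about 70 mm of jaw travel to contact. I'll move above the tab now.

drive_tool(steps=[85,21,30,5,0,85,21,31,5,0,85,21,31,5,0,85,21,31,5,0,85,21,31,5,0])

```text
clock: 0.52
position: [0.2521, -0.4518, 0.2703]
tool_rot: [-1.571, 0.0, -1.334]
force: [1.1, -0.6, -0.0]
grip_width: 0.085
```

drive_tool(steps=[85,21,31,5,0,85,22,31,5,0,85,22,31,5,0,85,22,31,5,0,85,22,31,5,0])

```text
clock: 0.93
position: [0.3611, -0.2968, 0.2955]
tool_rot: [-1.571, -0.0, -1.334]
force: [0.5, -0.7, 0.6]
grip_width: 0.0849
```

drive_tool(steps=[85,15,33,0,-2.4,85,15,33,0,-2.4,85,15,33,0,-2.4,85,15,33,0,-2.4,85,15,33,0,-2.4])

```text
clock: 1.35
position: [0.4358, -0.1318, 0.2953]
tool_rot: [-1.571, -0.0, -1.546]
force: [0.8, -0.9, 0.7]
grip_width: 0.0849
```

drive_tool(steps=[85,15,33,0,-2.4,85,15,33,0,-2.4,85,15,33,0,-2.4,85,15,33,0,-2.4,85,0,0,0,-2.4])

```text
clock: 1.77
position: [0.4973, 0.005, 0.2951]
tool_rot: [-1.571, 0.003, -1.748]
force: [-0.4, 0.3, -1.7]
grip_width: 0.0848
```

Next I'll narrow the fingers, move close, and look from the wrist.

drive_tool(steps=[60,7,11,0,0,50,7,10,0,0,40,6,10,-20,0,40,0,0,-20,0,40,0,0,0,0])

```text
clock: 2.18
position: [0.5146, 0.0297, 0.2523]
tool_rot: [-1.575, -0.001, -1.751]
force: [-0.4, 0.2, -0.9]
grip_width: 0.04
```

Run:
```python
from h import *
d=cam('wrist');save(d,'w1.png');print(d["xyz"],d["orientation"],d["f"],d["cx"],d["cy"]);o=monitor.observe();print(o['position'],o['tool_rot'],o['qpos'])
import pickle;pickle.dump(d,open('w1.pkl','wb'))
for p in((.517,.036,.14),(.605,.0195,.133),(.531,.033,.133)):print(proj(d,p))
```

```text
[0.58081699 0.01789012 0.38042968] [ 2.87379902e+00 -6.92233495e-04 -1.75342481e+00] 397.61924043207057 315.49024458982876 234.7969917685077
[0.51504342 0.02927921 0.25411229] [-1.57379926e+00 -8.08934608e-04 -1.75212425e+00] [ 0.09790342  0.3559706  -0.34541674  1.85918617  0.14461383  0.95392524
 -2.0639357 ]
(np.float64(305.3077988807371), np.float64(234.9135775447154))
(np.float64(304.9738540646322), np.float64(84.0226527599994))
(np.float64(306.0619988330443), np.float64(210.2410713924539))
```

View pics/w1.png

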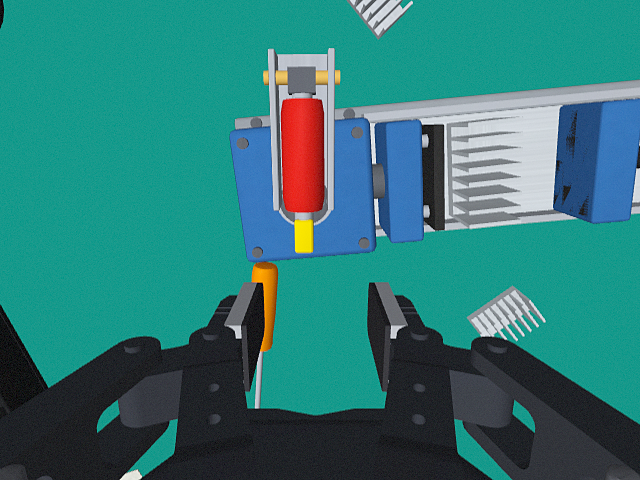

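The wrist view shows the tab at (304,236), the hinge pin at (302,77), and the channel aligned with the tool. My estimates land a few pixels off, so I'll refine them.

Run:
```python
from h import *
import pickle
d=pickle.load(open('w1.pkl','rb'))
h=ray(d,301.7,77,.133);t=ray(d,304,236,.143);print('hinge',h,'tab',t);v=h-t;print(np.hypot(v[0],v[1]),np.degrees(np.arctan2(v[1],v[0])))
q=np.array([ray(d,u,w,.095) for u,w in((243,143),(357,132),(364,243),(257,253))]);print('housing screws mean',q.mean(0))
# housing corners top
q=np.array([ray(d,u,w,.095) for u,w in((232,130),(370,118),(376,249),(246,261))]);print('housing mean',q.mean(0));e=q[1]-q[0];print(np.degrees(np.arctan2(e[1],e[0])))
for n,u,w,z in(('plate',444,125,.085),('plate',444,229,.085),('stop',562,103,.085),('stop',599,101,.085),('stop',593,220,.085)):print(n,ray(d,u,w,z))
```

```text
hinge [0.60911533 0.02064988 0.133     ] tab [0.5172579  0.03670241 0.143     ]
0.09324950802729029 -9.91261493012245
housing screws mean [0.53464675 0.03375528 0.095     ]
housing mean [0.53628944 0.03292339 0.095     ]
-95.67916106632572
plate [ 0.56453396 -0.0729252   0.085     ]
plate [ 0.48767109 -0.0654229   0.085     ]
stop [ 0.56435598 -0.15638612  0.085     ]
stop [ 0.56097223 -0.18209934  0.085     ]
stop [ 0.47408292 -0.17794014  0.085     ]
```

drive_tool(steps=[36,0,4,-25,0,36,0,3,-25,0,36,0,0,-25,0,36,0,0,-24,0,36,0,0,-23,0])

```text
clock: 2.65
position: [0.5163, 0.0359, 0.1334]
tool_rot: [-1.569, 0.0, -1.753]
force: [0.7, -0.5, -0.4]
grip_width: 0.0357
```

drive_tool(steps=[36,0,0,0,0,8,0,0,0,0,8,0,0,0,0,8,0,0,0,0,8,0,0,0,0], grip_force=30)

```text
clock: 3.07
position: [0.5166, 0.0367, 0.1348]
tool_rot: [-1.568, 0.001, -1.753]
force: [1.9, 3.1, 1.0]
grip_width: 0.0113
```

drive_tool(steps=[8,2,-0.3,14.5,0,8,4,-0.7,14,0,8,6.3,-1.1,13.3,0,8,8.3,-1.4,12,0,8,10,-1.8,10.7,0])

```text
clock: 3.48
position: [0.5433, 0.032, 0.1987]
tool_rot: [-1.577, -0.001, -1.752]
force: [-24.6, 8.3, 9.2]
grip_width: 0.0113
```

drive_tool(steps=[8,11.5,-2,9,0,8,12.8,-2.2,7,0,8,13.7,-2.4,5,0,8,14.3,-2.5,2.7,0,8,10,-1.7,0.5,0])

```text
clock: 3.9
position: [0.6082, 0.0207, 0.2246]
tool_rot: [-1.572, 0.0, -1.753]
force: [-55.0, 9.1, 37.0]
grip_width: 0.0116
```

drive_tool(steps=[8,2,-0.4,0,0,8,2,-0.4,0,0,8,0,0,0,0,8,0,0,0,0,8,0,0,0,0])

```text
clock: 4.32
position: [0.6083, 0.0208, 0.2245]
tool_rot: [-1.578, -0.001, -1.752]
force: [-47.7, 5.4, 47.4]
grip_width: 0.0111
```

Run:
```python
from h import *
import pickle
w=cam('wrist')["frame"];s=cam('scene');t=cam('top')
a=cv2.resize(s["frame"][170:290,170:370],(800,480),interpolation=3)
cv2.imwrite('pics/s2.png',a[:,:,::-1])
o=monitor.observe();print(o['position'],o['force'],o['tool_rot'],o['grip_width'],o['qpos'])
```

```text
[0.60826087 0.02082153 0.22442568] [-48.1673047    5.82916062  47.27192779] [-1.57821244e+00 -1.22990535e-03 -1.75197191e+00] 0.011023000211354201 [ 0.08661085  0.53562615 -0.31709286  1.64878059  0.18904155  0.99504301
 -2.04539568]
```

View pics/s2.png

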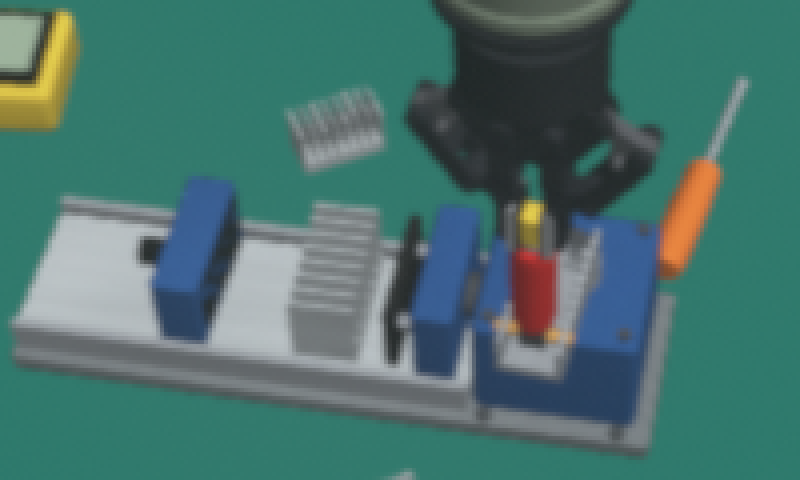

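The grip stands upright at (535,270) in the crop. It is loaded against its stop, so I'll relax, open, and lower the fingers onto the sleeve.

drive_tool(steps=[8,-2,0.4,2,0,8,-1,0.2,2,0,36,0,0,0,0,36,0,0,0,0,36,0,0,0,0])

```text
clock: 4.88
position: [0.6099, 0.0199, 0.2267]
tool_rot: [-1.57, 0.0, -1.753]
force: [0.9, 0.2, 0.3]
grip_width: 0.0359
```

Run:
```python
from h import *
o=monitor.observe();print(o['position'],o['force'],o['moment'],o['grip_width'])
```

```text
[0.60986999 0.01988189 0.22671346] [0.93241225 0.21940826 0.28576179] [-0.05442461  0.01890392 -0.02852014] 0.035895512380192104
```

drive_tool(steps=[36,0,0,-11,0,36,0,0,-11,0,36,0,0,-11,0,36,0,0,0,0,22,0,0,0,0], grip_force=40)

```text
clock: 5.3
position: [0.6091, 0.0202, 0.1919]
tool_rot: [-1.573, -0.0, -1.753]
force: [-1.0, 4.0, -0.3]
grip_width: 0.0251
```

drive_tool(steps=[22,0,0,0,0,22,0,0,0,0,22,0,0,0,0,22,0,0,0,0,22,0,0,0,0])

```text
clock: 5.72
position: [0.609, 0.0202, 0.1924]
tool_rot: [-1.572, -0.0, -1.753]
force: [-0.9, 1.7, -20.7]
grip_width: 0.0248
```

```bash
cat > inc.py <<'E'
import sys,numpy as np
cx,cy,r,px,py,a0,da,n=map(float,sys.argv[1:])
p=np.array([px,py])
for i in range(int(n)):
    a=np.radians(a0-da*(i+1));q=np.array([cx+r*np.cos(a),cy+r*np.sin(a)]);d=np.round(q-p,1);p=p+d
    print(round(a0-da*(i+1)),d, end=' ; ' if (i+1)%5 else '\n')
print(p)
E
python3 inc.py 535 33.5 77 609.9 19.9 -10.2 12 30
```

```text
-22 [ -3.6 -15.5] ; -34 [ -7.6 -14.2] ; -46 [-10.4 -12.3] ; -58 [-12.7  -9.8] ; -70 [-14.5  -7. ]
-82 [-15.6  -3.9] ; -94 [-16.1  -0.5] ; -106 [-15.9   2.9] ; -118 [-14.9   6. ] ; -130 [-13.3   9.1]
-142 [-11.1  11.6] ; -154 [-8.5 13.7] ; -166 [-5.5 15.1] ; -178 [-2.2 16. ] ; -190 [ 1.2 16. ]
-202 [ 4.5 15.5] ; -214 [ 7.6 14.2] ; -226 [10.4 12.3] ; -238 [12.7  9.8] ; -250 [14.5  7. ]
-262 [15.6  3.9] ; -274 [16.1  0.5] ; -286 [15.9 -2.9] ; -298 [14.9 -6. ] ; -310 [13.3 -9.1]
-322 [ 11.1 -11.6] ; -334 [  8.5 -13.7] ; -346 [  5.5 -15.1] ; -358 [  2.2 -16. ] ; -370 [ -1.2 -16. ]
[610.8  19.9]
```

drive_tool(steps=[22,-3.6,-15.5,-1.5,0,22,-7.6,-14.2,0,0,22,-10.4,-12.3,0,0,22,-12.7,-9.8,0,0,22,-14.5,-7,0,0])

```text
clock: 6.13
position: [0.5608, -0.0376, 0.1921]
tool_rot: [-1.57, 0.002, -1.752]
force: [-0.6, 14.4, -8.6]
grip_width: 0.0247
```

Run:
```python
from h import *
o=monitor.observe();print(o['position'],o['force'],o['qd'].round(2),o['qpos'].round(2))
```

```text
[ 0.56080408 -0.03759527  0.19213273] [-0.59019001 14.44960755 -8.61757668] [ 0.19 -0.25 -0.04  0.45 -0.04 -0.21  0.12] [ 0.19  0.5  -0.31  1.81  0.19  0.86 -1.97]
```

drive_tool(steps=[22,-15.6,-3.9,0,0,22,-16.1,-0.5,0,0,22,-15.9,2.9,0,0,22,-14.9,6,0,0,22,-13.3,9.1,0,0])

```text
clock: 6.55
position: [0.486, -0.0241, 0.1923]
tool_rot: [-1.566, 0.002, -1.753]
force: [14.2, 9.7, -21.6]
grip_width: 0.0248
```

drive_tool(steps=[22,-11.1,11.6,0,0,22,-8.5,13.7,0,0,22,-5.5,15.1,0,0,22,-2.2,16,0,0,22,1.2,16,0,0])

```text
clock: 6.97
position: [0.4606, 0.0473, 0.1924]
tool_rot: [-1.566, 0.001, -1.754]
force: [18.8, -8.0, -24.1]
grip_width: 0.0247
```

drive_tool(steps=[22,4.5,15.5,0,0,22,7.6,14.2,0,0,22,10.4,12.3,0,0,22,12.7,9.8,0,0,22,14.5,7,0,0])

```text
clock: 7.38
position: [0.5095, 0.1046, 0.1921]
tool_rot: [-1.569, -0.003, -1.754]
force: [1.0, -15.7, -5.3]
grip_width: 0.0249
```

drive_tool(steps=[22,15.6,3.9,0,0,22,16.1,0.5,0,0,22,15.9,-2.9,0,0,22,14.9,-6,0,0,22,13.3,-9.1,0,0])

```text
clock: 7.8
position: [0.5842, 0.0911, 0.192]
tool_rot: [-1.572, -0.003, -1.753]
force: [-14.2, -7.8, 1.8]
grip_width: 0.0249
```

Run:
```python
from h import *
o=monitor.observe();print(o['position'],o['force'],o['qd'].round(2),o['qpos'].round(2))
t=cam('top');s=cam('scene')
import pickle;pickle.dump((t,s),open('p3.pkl','wb'))
a=cv2.resize(t["frame"][200:310,330:450],(600,550),interpolation=3);cv2.imwrite('pics/t3.png',a[:,:,::-1])
```

```text
[0.5842415  0.0910754  0.19195932] [-14.15854664  -7.84859111   1.81646646] [ 0.19  0.2   0.05 -0.36  0.01  0.17  0.28] [-0.02  0.55 -0.34  1.73  0.22  0.91 -2.2 ]
```

View pics/t3.png

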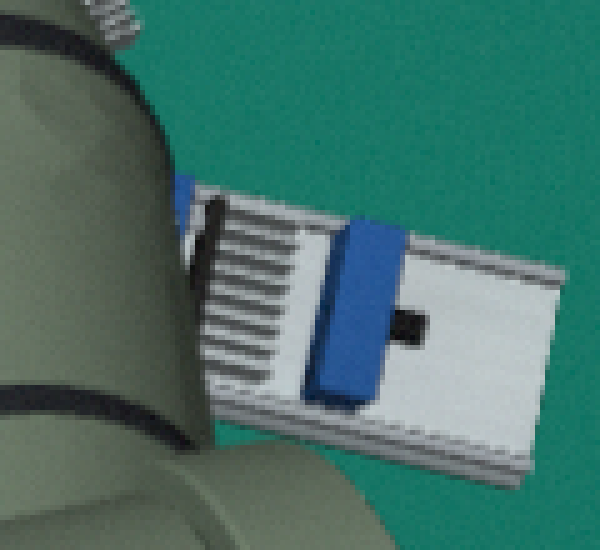

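```bash
python3 - <<'E'
from h import *
import pickle
t,s=pickle.load(open('p3.pkl','rb'))
P=lambda x,y,z: ray(t,330+x/5-.4,200+y/5-.4,z)
n=np.array([np.sin(np.radians(-5.5)),-np.cos(np.radians(-5.5)),0])
for nm,x,y,z in(('hs',298,232,.08),('hs',267,380,.08),('hsL',228,210,.08),('plate',226,200,.085),('stop',347,222,.085),('stop',308,395,.085),('stopbot',325,235,.03),('stopR',407,235,.085)):print(nm,(P(x,y,z)@n*1e3).round(1))
a=cv2.resize(s["frame"][200:275,195:345],(800,400),interpolation=3);cv2.imwrite('pics/s3.png',a[:,:,::-1])
E
python3 inc.py 535 33.5 77 584.5 92.5 -310 6 35
```

```text
hs 108.2
hs 108.3
hsL 71.8
plate 69.3
stop 130.2
stop 128.7
stopbot 128.8
stopR 160.5
-316 [ 5.9 -5.5] ; -322 [ 5.3 -6.1] ; -328 [ 4.6 -6.6] ; -334 [ 3.9 -7. ] ; -340 [ 3.2 -7.5]
-346 [ 2.3 -7.7] ; -352 [ 1.6 -7.9] ; -358 [ 0.7 -8. ] ; -364 [-0.2 -8.1] ; -370 [-1. -8.]
-376 [-1.8 -7.8] ; -382 [-2.6 -7.6] ; -388 [-3.4 -7.3] ; -394 [-4.2 -7. ] ; -400 [-4.8 -6.4]
-406 [-5.5 -5.9] ; -412 [-6.1 -5.3] ; -418 [-6.6 -4.6] ; -424 [-7.  -3.9] ; -430 [-7.5 -3.2]
-436 [-7.7 -2.3] ; -442 [-7.9 -1.6] ; -448 [-8.  -0.7] ; -454 [-8.1  0.2] ; -460 [-8.  1.]
-466 [-7.8  1.8] ; -472 [-7.6  2.6] ; -478 [-7.3  3.4] ; -484 [-7.   4.2] ; -490 [-6.4  4.8]
-496 [-5.9  5.5] ; -502 [-5.3  6.1] ; -508 [-4.6  6.6] ; -514 [-3.9  7. ] ; -520 [-3.2  7.5]
[462.6   7.2]
```

View pics/s3.png

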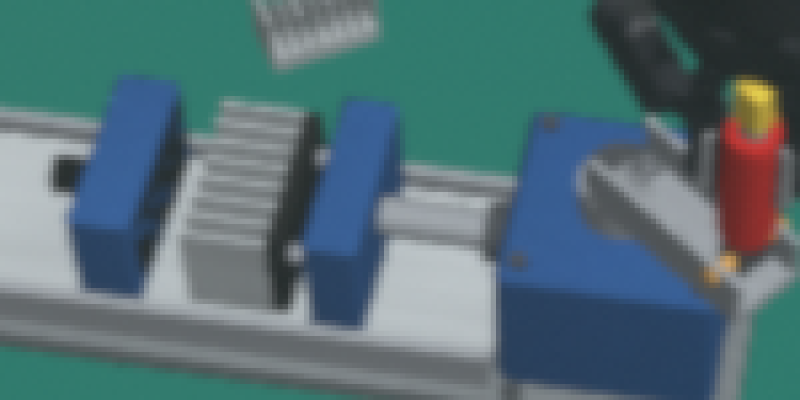

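The crop shows the jaw plate pressing the heatsink along, with about 20 mm left to the end stop and the grip upright. I'm continuing.

drive_tool(steps=[22,11.2,-11.6,0,0,22,8.5,-13.6,0,0,22,5.5,-15.2,0,0,22,2.3,-15.9,0,0,22,-1.2,-16.1,0,0])

```text
clock: 8.32
position: [0.6098, 0.0204, 0.192]
tool_rot: [-1.573, 0.0, -1.752]
force: [-14.8, 8.6, 0.2]
grip_width: 0.0245
```

drive_tool(steps=[22,-1.8,-7.8,0,0,22,-2.6,-7.6,0,0,22,-3.4,-7.3,0,0,22,-4.2,-7,0,0,22,-4.8,-6.4,0,0])

```text
clock: 8.73
position: [0.5934, -0.0145, 0.1921]
tool_rot: [-1.571, 0.002, -1.752]
force: [-5.9, 11.2, -5.6]
grip_width: 0.0247
```

drive_tool(steps=[22,-5.5,-5.9,0,0,22,-6.1,-5.3,0,0,22,-6.6,-4.6,0,0,22,-7,-3.9,0,0,22,-7.5,-3.2,0,0])

```text
clock: 9.15
position: [0.5614, -0.0373, 0.1922]
tool_rot: [-1.569, 0.002, -1.752]
force: [1.8, 11.9, -9.5]
grip_width: 0.0245
```

```bash
cat > look.py <<'E'
from h import *
import sys
o=monitor.observe();p=o['position']*1e3;d=p[:2]-[535,33.5];a=np.arctan2(d[1],d[0]);f=o['force']
print(p.round(1),'ang',np.degrees(a)-360,'r',np.hypot(*d),'tan',f[0]*np.sin(a)-f[1]*np.cos(a),'rad',f[0]*np.cos(a)+f[1]*np.sin(a),o['qd'].round(2))
s=cam('scene');t=cam('top')
a=cv2.resize(s["frame"][200:270,200:320],(720,420),interpolation=3)
b=cv2.resize(t["frame"][225:290,360:430],(420,390),interpolation=3)
cv2.imwrite('pics/%s_s.png'%sys.argv[1],a[:,:,::-1]);cv2.imwrite('pics/%s_t.png'%sys.argv[1],b[:,:,::-1])
E
python3 look.py l4
```

```text
[561.4 -37.3 192.2] ang -429.53486865679724 r 75.52467798065204 tan -5.858629053307297 rad -10.464025272612709 [ 0.09 -0.13 -0.02  0.23 -0.02 -0.11  0.06]
```

View pics/l4_s.png

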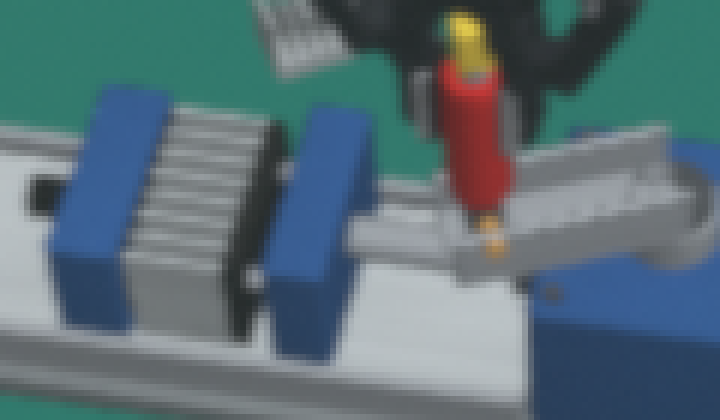

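The heatsink now looks to be at the stop and the resistance is just starting to rise. From here I'll use smaller steps.

drive_tool(steps=[22,-3.8,-1.3,0,0,22,-3.9,-1,0,0,22,-3.9,-0.9,0,0,22,-4,-0.7,0,0,22,-4,-0.5,0,0])

```text
clock: 9.67
position: [0.5424, -0.0416, 0.1922]
tool_rot: [-1.568, 0.002, -1.752]
force: [5.6, 10.4, -13.0]
grip_width: 0.0244
```

```bash
python3 look.py l5; python3 inc.py 535 33.5 77 541.4 -44.3 -445 3 10
```

```text
[542.4 -41.6 192.2] ang -444.3623484906697 r 75.45979365571785 tan -6.596515519941645 rad -9.750853067550604 [ 0.03 -0.07 -0.01  0.12 -0.01 -0.06  0.01]
-448 [-3.7  0.8] ; -451 [-4.  0.] ; -454 [-4.1  0.2] ; -457 [-4.   0.4] ; -460 [-4.   0.6]
-463 [-3.9  0.8] ; -466 [-3.9  1. ] ; -469 [-3.9  1.2] ; -472 [-3.7  1.4] ; -475 [-3.7  1.6]
[502.5 -36.3]
```

View pics/l5_s.png

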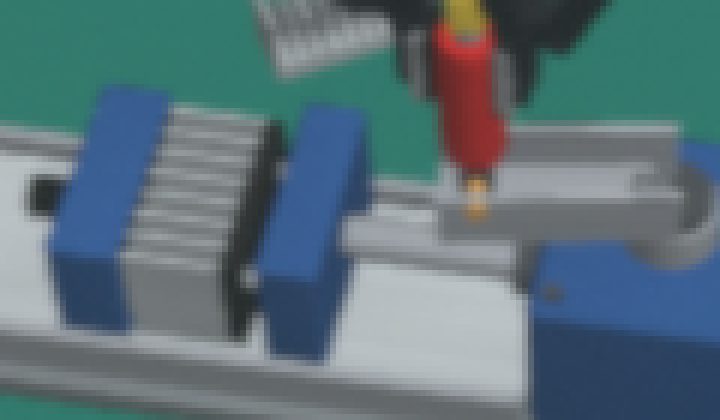

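drive_tool(steps=[22,-3.8,0.2,0,0,22,-4,0.2,0,0,22,0,0,0,0,22,0,0,0,0,22,0,0,0,0])

```text
clock: 10.18
position: [0.5343, -0.0418, 0.1922]
tool_rot: [-1.569, 0.001, -1.752]
force: [0.3, 7.8, -9.8]
grip_width: 0.0245
```

```bash
python3 look.py l6
python3 - <<'E'
import cv2,numpy as np
a,b,c=[cv2.imread(f'pics/l{i}_s.png',0) for i in(4,5,6)]
for n,(x0,y0,x1,y1) in dict(jaw=(262,200,340,345),plate=(215,200,252,330),hs=(130,100,235,320)).items():
    for p,q in((a,b),(b,c)):
        tmp=p[y0:y1,x0:x1];r=cv2.matchTemplate(q[y0-25:y1+25,x0-25:x1+25],tmp,cv2.TM_CCOEFF_NORMED);_,m,_,l=cv2.minMaxLoc(r);print(n,l[0]-25,l[1]-25,round(m,3))
E
```

```text
[534.3 -41.8 192.2] ang -450.49706619478457 r 75.33218060532647 tan -0.2748382294549348 rad -7.8486581697240645 [ 0.  0.  0. -0.  0.  0.  0.]
jaw -6 0 0.982
jaw 0 0 0.96
plate 0 0 0.979
plate 0 0 0.995
hs 0 0 0.979
hs 0 0 1.0
```

The plate and heatsink stayed put while the jaw advanced, so the plate is compressing. It has moved about 3.5 mm or more since contact, which is roughly 14–20 N. I'll let go and retreat upward.

drive_tool(steps=[22,0,0.5,0,0,38,0,0,0,0,38,0,0,0,0,38,0,0,0,0,38,0,0,0,0])

```text
clock: 10.7
position: [0.5341, -0.0426, 0.192]
tool_rot: [-1.57, -0.0, -1.753]
force: [-0.6, 0.4, -0.1]
grip_width: 0.0378
```

drive_tool(steps=[38,0,0,12,0,38,0,0,20,0,38,0,0,25,0,38,0,0,30,0,38,0,0,30,0])

```text
clock: 11.12
position: [0.5335, -0.0425, 0.3099]
tool_rot: [-1.571, 0.0, -1.753]
force: [0.1, 0.5, 0.4]
grip_width: 0.0382
```

drive_tool(steps=[38,-20,20,10,0,38,-20,20,0,0,38,-20,20,0,0,38,0,20,0,0,38,0,0,0,0])

```text
clock: 11.53
position: [0.4731, 0.0409, 0.3194]
tool_rot: [-1.569, 0.001, -1.749]
force: [-1.0, 0.9, 0.7]
grip_width: 0.0378
```

```bash
python3 look.py l7;python3 - <<'E'
from h import *
t=cam('top');s=cam('scene')
a=cv2.resize(s["frame"][185:285,170:345],(770,440),interpolation=3);cv2.imwrite('pics/f.png',a[:,:,::-1])
print(monitor.observe()['force'])
E
```

```text
[473.1  40.9 319.4] ang -186.8190784696365 r 62.306744922596295 tan 0.7381050737741194 rad 1.1127262439518393 [ 0.04  0.02  0.05 -0.02  0.01 -0.    0.07]
[ 0.17694389 -0.89818976 -0.44700937]
```

View pics/f.png

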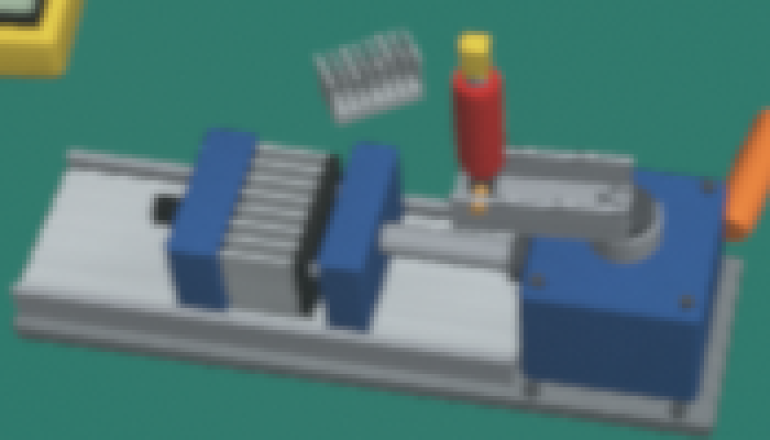

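```bash
python3 -c "
from workcell import workorder
print(workorder.job_done())"
```

```text
the job is handed in; nothing more can be done
None
```

The job is handed in. The red grip stands upright, and the heatsink is clamped against the end stop at an estimated 13–20 N. No verdict came back, so that force is my own estimate.

- **What I did:** I pinched the yellow tab, swung the grip up against its stop, and let go. I then held the free-spinning sleeve and turned the crank about 440° clockwise, which is about 73 mm of jaw travel. Then I let go and moved the gripper up and away.
- **Clamping checks:** Over the last 15–20° the heatsink and plate did not move in the images while the jaw still advanced. That puts the plate at 3 mm or more of compression, so at least 12 N. The grip resistance rose from about 4.5 N to 6.6 N, which suggests 13–18 N, though it varied by about 1 N.
- **Final view:** The last picture shows the heatsink upright between the jaw and the stop. The gripper is clear, and its force reading is close to zero. I did not move near any of the bystander items, but I did not measure their positions again at the end.
- **Higher than planned:** While swinging the grip onto its stop, the tool pressed with about 48 N outward and 47 N downward. That is below the 120 N wrist limit, and I relaxed it before opening the fingers.

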